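# Check a repaired laptop's power button, touchpad and mouse buttons

## Task

The laptop lying open on the bench is asleep after its palm rest was changed: check its controls with a fingertip. Press the power button to wake it, then press the touchpad near its front edge, then the left mouse button, then the right mouse button, each lightly until it goes down, and let each one spring back before the next. Pick nothing up, leave the laptop and all that lies on and around it where it is, and finish with the hand clear.

Things in the scene. Friction and masses are not known exactly. Their poses are not given: they have to be found in the camera images.
- laptop: silver laptop opened out flat, loose, 1.5 kg; pressing with over 30 N harms it. Base 330 mm wide, 232 deep; its level deck lies 19 mm above the bench, key tops 1 mm more. The lid lies 226 mm farther back, screen up, no higher than the deck. Origin: centre of the base, at bench height; x points from the user's edge (nearest the robot) to the screen, y to the user's left, z up
- power_button_top (a point): centre of the top of the power button: a lone round silver button 16 mm across in a black ring, in the far right corner of the deck beyond the keyboard (102 mm towards the screen and 135 mm right of the laptop's origin). It stands 3.5 mm proud of the deck
- power_button (a joint): how far the power button is pushed in, m: 0 up, 0.003 fully down; it counts as pressed from 0.0012. About 1 N starts it, 3.2 N presses it, 7 N takes it fully down; it springs back
- touchpad_front (a point): the place to press on the touchpad: on its top face, in mid-width, 18 mm from its front edge. The touchpad is the plain dark grey panel between the palm rests, 108 mm wide and 62 mm deep, top flush with the deck, hinged along its far edge so that its front goes down; before it the deck has a 3 mm deep finger notch
- touchpad (a joint): angle of the touchpad, rad: 0 level, 0.045 fully down (front edge 2.8 mm down); it clicks, and counts as pressed, from 0.016. Pressed at the place above, that is 0.7 mm down and about 3.6 N, fully down 2 mm and 7.5 N; nearer the hinge it takes more. It springs back
- left_button_top (a point): centre of the top of the left mouse button: the left (as the user sits, the robot's side; +y of the laptop) of two equal dark grey bars side by side between touchpad and space bar, each 51 mm wide and 18 mm deep with centres 54 mm apart; it stands 3.5 mm proud of the deck
- left_button (a joint): how far the left mouse button is pushed in, m: 0 up, 0.003 fully down; pressed from 0.0012; forces as for the power button; it springs back
- right_button_top (a point): centre of the top of the right mouse button, the other bar, to the right (-y of the laptop)
- right_button (a joint): how far the right mouse button is pushed in, m; as the left one
- spudger: loose white nylon prying stick, 145 x 11 x 6 mm, lying across the keyboard; origin at the middle of its underside; must stay where it is
- screw_dish: loose round steel dish with small screws in it, 62 mm across, 13 mm high, standing on the right palm rest beside the touchpad; origin at the centre of its underside; must stay where it is
- memory_module: loose green memory module with black chips, 68 x 30 x 4 mm, lying on the left palm rest beside the touchpad; origin at the centre of its underside; must stay where it is
- cleaner_bottle: loose white bottle with black cap, 48 mm across, 125 mm high, standing on the bench to the right of the laptop; origin at the centre of its underside; must stay where it is
- paste_jar: loose white jar with steel lid, 43 mm across, 40 mm high, standing on the bench to the left of the laptop; origin at the centre of its underside; must stay where it is
- screwdriver: loose small screwdriver, black handle, about 150 mm long, 13 mm thick, lying on the bench to the left of the laptop; origin under the handle; must stay where it is
- brush: loose black antistatic brush, about 155 x 20 x 9 mm, lying on the bench to the right of the laptop; origin under its middle; must stay where it is

How it is judged (in metres and radians):
On the way, in this order (a step that is already met when the one before it is completed fails the run):
1. the power button is pressed with the fingers, alone (value of joint power_button above 0.0012 m and contact force between the fingers and laptop above 0.3 N and value of joint touchpad below 0.008 rad and value of joint each of left_button, right_button below 0.0006 m), for 0.05 s.
2. then, the power button being up again, the touchpad is pressed, alone (value of joint touchpad above 0.016 rad and contact force between the fingers and laptop above 0.3 N and value of joint each of power_button, left_button, right_button below 0.0006 m), for 0.05 s.
3. then the left mouse button is pressed, alone (value of joint left_button above 0.0012 m and contact force between the fingers and laptop above 0.3 N and value of joint each of power_button, right_button below 0.0006 m and value of joint touchpad below 0.008 rad), for 0.05 s.
4. then the right mouse button is pressed, alone (value of joint right_button above 0.0012 m and contact force between the fingers and laptop above 0.3 N and value of joint each of power_button, left_button below 0.0006 m and value of joint touchpad below 0.008 rad), for 0.05 s.
At the end, for the whole second after the job is handed in: After the four presses in order (each with the other three up), all four controls are up again (buttons within 0.6 mm, touchpad within 0.008 rad), the laptop lies flat and still within 10 mm of where it was, and the other loose things within 15 mm of where they were (value of joint each of power_button, left_button, right_button below 0.0006 m and value of joint touchpad below 0.008 rad and distance of laptop from where it was at the start of the episode below 0.01 m and angle between laptop's own z axis and vertical below 0.03 rad and linear speed of laptop below 0.01 m/s and distance of each of spudger, screw_dish, memory_module, cleaner_bottle, paste_jar, screwdriver, brush from where it was at the start of the episode below 0.015 m).
It fails at once if the hand or arm bears on the laptop with more than 30 N (contact force between any of the fingers, the arm and laptop above 30 N).
It fails at once if the laptop is shifted more than 15 mm, lifted or tipped (distance of laptop from where it was at the start of the episode above 0.015 m or height (world z) of laptop above 0.008 m or angle between laptop's own z axis and vertical above 0.05 rad).
It fails at once if one of the other loose things is shifted more than 20 mm, lifted or knocked over (distance of any of spudger, screw_dish, memory_module, cleaner_bottle, paste_jar, screwdriver, brush from where it was at the start of the episode above 0.02 m or angle between any of cleaner_bottle, paste_jar, screw_dish's own z axis and vertical above 0.3 rad).
It fails at once if both mouse buttons are down together (value of joint each of left_button, right_button above 0.0012 m).
It also fails if it takes over 58 s, if anything falls off the work surface, if the arm or the gripper's body presses on something with over 40 N, if the wrist force passes 120 N, or if a joint passes its speed limit or range.

## Robot

A 6-joint arm with a two-finger parallel gripper is mounted at the origin on the work surface. World frame = base frame: x ahead of the robot, y to its left, z up, the work surface at z = 0. Lengths are in mm, angles in degrees, forces in N, time in s.
With the tool pointing down it reaches from about 350 to 850 mm from the base axis. Payload 8.1 kg.
Tool frame: the origin (TCP) lies on the centre line of the jaws, within the pads' length; the fingertips stand 19 mm ahead of it and the grasp point (between the pads) is the TCP; z points along the fingers, y is the line along which they close (so a half turn about z gives the same grasp; the last joint's range is limited). The gripper opens to 85 mm and grips with 20 to 120 N. Pads are 22 mm wide; open, the fingers measure 114 mm over their backs; the gripper's body (76 mm by 85 mm) begins 54 mm behind the grasp point. The pads swing forward as they close: fully open they stand 13 mm farther back than shut.
Start: joints at [64.664, 7.471, 85.268, -0, 87.261, -4.893], TCP at [209.545, 562.224, 222.992] pointing down, gripper open.
Joint ranges: [-169.43, 169.43], [-51.17, 129.36], [1.28, 143.12], [-76.62, 256.62], [0, 156.53], [-152.29, 152.29]. Speed limits (degrees/s): [136.94, 136.94, 159.86, 180, 180, 180].

## Interface

Orientations are given as [roll, pitch, yaw] about the fixed x, y, z axes, in that order (R = Rz(yaw) Ry(pitch) Rx(roll)).
In Python, from bench import r gives the robot as it stands. The module is installed in compiled form; this text tells all that it offers.
- The arm moves only by the tool servo_tool, never from a script. Its arguments are lists of equal length, an entry for each row: "fingers": the finger opening in m, from 0 to 0.0854; "linear": the shift along the tool's x, y, z in m, a list of three; "rotation": the turn, a rotation vector about the tool's x, y, z in degrees, a list of three. A call has 1 to 10 rows; each row is the pose to reach, as a shift and turn from the pose commanded when the call began, along the tool's axes at that moment; what a row does not reach only later rows make up. A row lasts 1/10 s, in which the tool goes at most 50 mm and 8.59 degrees, less where a joint would pass 70% of its speed; a pose out of reach is approached as far as the arm can. A call with a gripper value outside its range is refused whole. The fingers move at their own pace and stop on an object; "force" is the grip in N (left out, the last holds). Time passes only in rows, so rows that repeat a pose let the fingers close. It gives the time, the measured TCP pose, the force, the opening and the grip force at its end, in the units of the state.
- r.sense(): the state, without advancing time (a new reading comes with each control period).
- r.snapshot(name): name is "side" or "top" or "wrist"; returns a dict with "frame" (480x640x3 uint8, red, green, blue), "fx", "fy", "cx", "cy" (pixels), "k1" (the pictures are not rectified: a ray, as slopes to the right and down, at radius r is drawn at 1 + k1 r^2 times it, then the intrinsics apply), "camera_from_world" (4x4, takes a point from world to camera coordinates). Camera axes: x right, y up, looking along -z (the intrinsics and any distortion apply to the point x, -y, -z); pixel columns grow to the right and rows downward; lengths in mm; the calibration is good to about 2 mm. A picture is of the moment at which its call begins. There is no depth.
- r.hand_in(): hands the job in; it is judged then, once.
The state is a dict: "time": time; "joint_pos": joint angles; "qd": joint speeds; "joint_efforts": joint torques, N m; "tool_pos": TCP position; "tcp_rot": TCP orientation; "ft_force": force on the tool from outside, world axes, zero at the start; "wrist_torque": the same for the moment, N m; "finger_gap": finger opening in mm; "grip_force": force on a finger pad.
Only numpy, scipy, OpenCV 4.12 (cv2) and the standard library are available. Lean on these libraries where they do the work, as an engineer would, in place of code of your own. Each camera call takes 0.05 s, during which the arm holds its last target. There are 200 camera calls.

## Working session

There is one attempt and no reset: what is moved stays moved. The work goes in short steps, Python scripts to look and compute and a tool call to move; the robot and the scene stay as the last step left them, time stands still between calls to the robot, and variables do not carry over. Pictures are saved under pics/ and viewed, at most 10 in all, crops included, and the job is handed in when it is done.

Besides the shell and the picture viewer there is one more tool, called after ">>>" by a JSON object that holds its "method" and its "body", one argument or row to a line. servo_tool: Moves the arm, as the interface text tells. Its arguments: {"type":"object","properties":{"fingers":{"type":"array","items":{"type":"number"}},"linear":{"type":"array","items":{"type":"array","items":{"type":"number"}}},"rotation":{"type":"array","items":{"type":"array","items":{"type":"number"}}},"force":{"type":"number"}},"required":["fingers","linear","rotation"]}

```bash
mkdir -p pics
cat > h.py <<'E'
import numpy as np, cv2
from bench import r
def snap(n,f):
    s=r.snapshot(n); cv2.imwrite(f'pics/{f}.png',s['frame'][:,:,::-1]); np.save(f'pics/{f}.npy',s,allow_pickle=True); return s
def load(f): return np.load(f'pics/{f}.npy',allow_pickle=True).item()
def K(s): return np.array([[s['fx'],0,s['cx']],[0,s['fy'],s['cy']],[0,0,1.]]),np.array([s['k1'],0,0,0,0.])
def ray(s,uv,z):
    k,d=K(s); p=cv2.undistortPoints(np.array(uv,float).reshape(-1,1,2),k,d).reshape(-1,2)
    T=np.array(s['camera_from_world']); R=T[:3,:3]; c=-R.T@T[:3,3]
    v=np.c_[p[:,0],-p[:,1],-np.ones(len(p))]@R
    return c+v*((z-c[2])/v[:,2])[:,None]
def proj(s,P):
    k,d=K(s); T=np.array(s['camera_from_world']); q=np.array(P,float).reshape(-1,3)@T[:3,:3].T+T[:3,3]
    return cv2.projectPoints(q*[1,-1,-1],np.zeros(3),np.zeros(3),k,d)[0].reshape(-1,2)
E
python3 -c "
from h import *
s=snap('top','top1');print(r.sense(),s['fx'],s['k1'],s['camera_from_world'])
t=snap('side','side1');print(t['camera_from_world'])"
```

```text
{'time': 0.05, 'joint_pos': array([ 6.46623763e+01,  7.51325574e+00,  8.53282758e+01,  2.32976937e-03,
        8.72616135e+01, -4.89096835e+00]), 'qd': array([-0.00820611, -0.07589901, -0.14550143, -0.04764062,  0.04816233,
       -0.03829404]), 'joint_efforts': array([ 9.42416773e-04, -5.71387982e+01, -5.02338445e+01, -1.45698527e-04,
        9.19455924e-03, -7.53034499e-06]), 'tool_pos': array([209.30824479, 561.71864798, 221.9733714 ]), 'tcp_rot': array([-1.79897429e+02, -1.11125620e-02,  1.59553221e+02]), 'ft_force': array([ 0.59048396, -0.93424764,  0.71124498]), 'wrist_torque': array([-0.01991949,  0.00196436,  0.03370505]), 'grip_force': 0.0, 'finger_gap': 85.3161192889908} 465.3689763515166 -0.03824055995621558 [[ 2.68885073e-02 -9.99638380e-01 -3.41980992e-04  4.08674142e+01]
 [ 9.83529449e-01  2.63940336e-02  1.78810450e-01 -5.71478180e+02]
 [-1.78736762e-01 -5.14429446e-03  9.83883482e-01 -7.72612979e+02]
 [ 0.00000000e+00  0.00000000e+00  0.00000000e+00  1.00000000e+00]]
[[-9.72482076e-01 -2.32304785e-01  1.76945650e-02  5.60917941e+02]
 [ 1.33411460e-01 -4.93005735e-01  8.59736429e-01 -9.04332588e+01]
 [-1.90997365e-01  8.38438925e-01  5.10431362e-01 -9.26664270e+02]
 [ 0.00000000e+00  0.00000000e+00  0.00000000e+00  1.00000000e+00]]
```

View pics/top1.png

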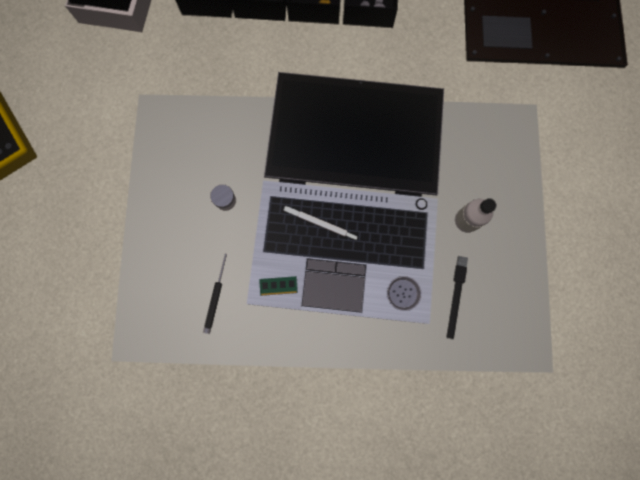

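View pics/side1.png

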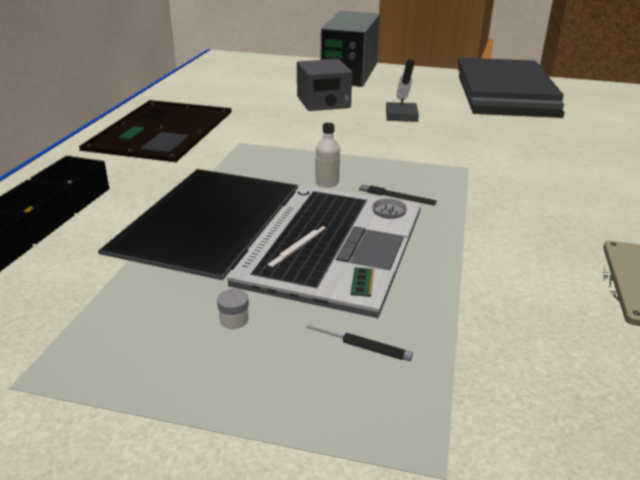

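The top view shows the laptop with its base corners near (248,304) and (428,323). The power button is at (421,203), the mouse bars near (322,266) and (350,269), and the bottle near (475,215). The arm is out of view. I'll enlarge the base to take exact points.

```bash
python3 -c "
from h import *
s=load('top1');c=s['frame'][180:330,240:440,::-1]
cv2.imwrite('pics/crop1.png',cv2.resize(c,None,fx=4,fy=4,interpolation=cv2.INTER_CUBIC))"
```

```text
(no output)
```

View pics/crop1.png

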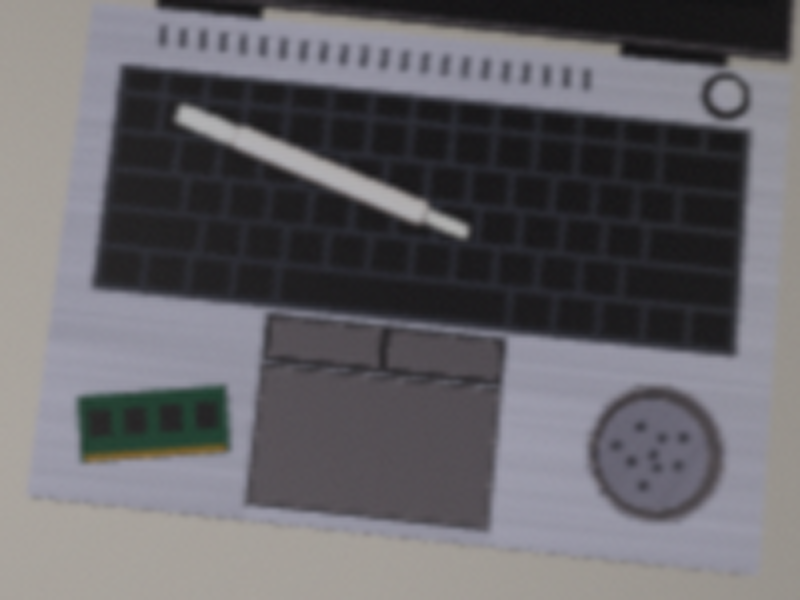

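The enlarged crop shows:
- power ring at crop (726,95)
- left bar centre about (324,342), right bar about (444,355)
- touchpad front corners at (246,503) and (490,530)
- base front corners at (30,496) and (758,573)

```bash
python3 -c "
from h import *
s=load('top1')
u=lambda *p:[((x+.5)/4-.5+240,(y+.5)/4-.5+180) for x,y in p]
np.set_printoptions(precision=1,suppress=True)
F=ray(s,u((30,496),(758,573),(246,503),(490,530),(726,95)),19)
B=ray(s,u((268,315),(384,327),(380,368),(265,360),(388,328),(505,340),(498,383),(384,370)),22.5)
d=F[1]-F[0];print('width',np.hypot(*d[:2]));e=F[3]-F[2];print('pad w',np.hypot(*e[:2]))
ey=-d/np.linalg.norm(d);
for q in (d,e): print('yaw',np.degrees(np.arctan2(q[0],-q[1])))
P=ray(s,u((726,95)),22.5)[0];L=B[:4].mean(0);R=B[4:].mean(0)
print('F',F,'P',P,'L',L,'R',R,np.hypot(*(L-R)[:2]),np.degrees(np.arctan2((L-R)[0],-(R-L)[1])))
def yaw(q):return np.degrees(np.arctan2(-q[0],q[1]))
th=-np.radians(np.degrees(np.arctan2(d[0],-d[1])));
for th in [yaw(-d),yaw(-e),yaw(L-R)]:
  t=np.radians(th);ex=np.array([np.cos(t),np.sin(t),0]);ey=np.array([-np.sin(t),np.cos(t),0])
  O=P-102*ex+135*ey;print('yaw',th,'O from P',O,'from front',F[:2].mean(0)+116*ex)
  print([(round((q-O)@ex,1),round((q-O)@ey,1)) for q in [*F,L,R,P]])
t=load('side1')
for n,q in zip('P L R'.split(),(P,L,R)): print(n,proj(t,q))
bt=ray(s,[(472,217)],0);print('bottle',bt, ray(s,[(488,205)],125))
"
```

```text
width 327.79389408833043
pad w 109.9679602361928
yaw -4.459435795817092
yaw -4.730440372728899
F [[ 448.2  184.4   19. ]
 [ 422.7 -142.4   19. ]
 [ 447.8   87.2   19. ]
 [ 438.8  -22.4   19. ]
 [ 642.2 -130.5   19. ]] P [ 641.3 -129.7   22.5] L [520.7  54.1  22.5] R [516.4  -0.2  22.5] 54.43685373824295 4.5915816339027105
yaw -4.459435795817092 O from P [550.1  12.8  22.5] from front [551.1  12.   19. ]
[(np.float64(-114.9), np.float64(163.1)), (np.float64(-114.9), np.float64(-164.6)), (np.float64(-107.8), np.float64(66.3)), (np.float64(-108.3), np.float64(-43.7)), (np.float64(103.0), np.float64(-135.7)), (np.float64(-32.5), np.float64(38.9)), (np.float64(-32.6), np.float64(-15.6)), (np.float64(102.0), np.float64(-135.0))]
yaw -4.730440372728899 O from P [550.8  13.2  22.5] from front [551.1  11.4  19. ]
[(np.float64(-116.3), np.float64(162.1)), (np.float64(-114.8), np.float64(-165.7)), (np.float64(-108.7), np.float64(65.3)), (np.float64(-108.7), np.float64(-44.7)), (np.float64(103.0), np.float64(-135.7)), (np.float64(-33.3), np.float64(38.2)), (np.float64(-33.2), np.float64(-16.2)), (np.float64(102.0), np.float64(-135.0))]
yaw -4.5915816339027105 O from P [550.4  13.   22.5] from front [551.1  11.7  19. ]
[(np.float64(-115.6), np.float64(162.6)), (np.float64(-114.9), np.float64(-165.1)), (np.float64(-108.2), np.float64(65.8)), (np.float64(-108.5), np.float64(-44.2)), (np.float64(103.0), np.float64(-135.7)), (np.float64(-32.9), np.float64(38.6)), (np.float64(-32.9), np.float64(-15.9)), (np.float64(102.0), np.float64(-135.0))]
P [[304.2 190.1]]
L [[347.9 249.5]]
R [[356.8 233. ]]
bottle [[ 623.2 -231.6    0. ]] [[ 615.  -217.6  125. ]]
```

```bash
cat >> h.py <<'E'
from scipy.spatial.transform import Rotation as Ro
def plan(x,y,z,yaw=175.4):
    s=r.sense(); R=Ro.from_euler('xyz',s['tcp_rot'],degrees=True); G=Ro.from_euler('xyz',[180,0,yaw],degrees=True)
    print('lin',np.round(R.inv().apply(np.array([x,y,z])-s['tool_pos'])/1000,4),'rot',np.round((R.inv()*G).as_rotvec(degrees=True),2),'f',np.round(s['ft_force'],2),'t',s['time'])
E
python3 -c "
from h import *
plan(641,-130,221)"
```

```text
lin [-0.6461 -0.4974  0.0018] rot [ -0.1   -0.02 -15.85] f [ 0.84 -0.15  0.08] t 0.1
```

>>> {"method": "servo_tool", "body": {
  "fingers": [0, 0, 0, 0, 0, 0, 0, 0, 0, 0],
  "linear": [
    [-0.03, -0.02, 0],
    [-0.06, -0.046, 0],
    [-0.1, -0.077, 0],
    [-0.14, -0.108, 0],
    [-0.18, -0.138, 0],
    [-0.22, -0.169, 0],
    [-0.26, -0.2, 0],
    [-0.3, -0.231, 0],
    [-0.33, -0.254, 0],
    [-0.34, -0.262, 0]
  ],
  "rotation": [
    [0, 0, -2],
    [0, 0, -4],
    [0, 0, -6],
    [0, 0, -8],
    [0, 0, -10],
    [0, 0, -12],
    [0, 0, -14],
    [0, 0, -15.85],
    [0, 0, -15.85],
    [0, 0, -15.85]
  ],
  "force": 30
}}

```text
time: 1.1
tool_pos: [438.0, 194.7, 222.7]
tcp_rot: [-179.9, 0.0, 175.2]
ft_force: [-1.2, 0.7, 0.2]
finger_gap: 0.1
grip_force: 0.0
```

```bash
python3 -c "
from h import *
plan(641,-130,150)"
```

```text
lin [-0.2295 -0.3065  0.073 ] rot [-0.06  0.01 -0.2 ] f [-1.18  0.69  0.18] t 1.1
```

>>> {"method": "servo_tool", "body": {
  "fingers": [0, 0, 0, 0, 0, 0, 0, 0, 0, 0],
  "linear": [
    [-0.02, -0.028, 0],
    [-0.045, -0.06, 0],
    [-0.07, -0.093, 0.01],
    [-0.1, -0.133, 0.02],
    [-0.13, -0.173, 0.035],
    [-0.16, -0.213, 0.05],
    [-0.19, -0.253, 0.065],
    [-0.215, -0.287, 0.08],
    [-0.227, -0.303, 0.09],
    [-0.23, -0.3065, 0.095]
  ],
  "rotation": [
    [0, 0, -0.2],
    [0, 0, -0.2],
    [0, 0, -0.2],
    [0, 0, -0.2],
    [0, 0, -0.2],
    [0, 0, -0.2],
    [0, 0, -0.2],
    [0, 0, -0.2],
    [0, 0, -0.2],
    [0, 0, -0.2]
  ]
}}

```text
time: 2.1
tool_pos: [641.1, -127.7, 125.4]
tcp_rot: [180.0, -0.2, 175.5]
ft_force: [-0.6, 1.2, -0.0]
finger_gap: -0.1
grip_force: 0.0
```

```bash
python3 -c "
from h import *
plan(641,-130,60)
s=snap('wrist','w1'); snap('top','top2')
O=np.array([550.6,12.8,0]);t=np.radians(-4.6);ex=np.array([np.cos(t),np.sin(t),0]);ey=np.array([-np.sin(t),np.cos(t),0])
W=lambda x,y,z:O+x*ex+y*ey+[0,0,z]
for p in [(102,-135,22.5),(-33,38.2,22.5),(-33,-15.8,22.5)]: print(W(*p),proj(s,W(*p)))
"
```

```text
lin [-0.0003 -0.0023  0.0654] rot [ 0.02 -0.17  0.06] f [-0.6   1.17 -0.01] t 2.1
[ 641.44459082 -129.94543887   22.5       ] [[321.5612934  237.69879295]]
[520.76989592  53.52351766  22.5       ] [[656.76968373 -12.40693969]]
[ 5.16439154e+02 -3.02541777e-01  2.25000000e+01] [[551.25859379 -11.52849967]]
```

View pics/w1.png

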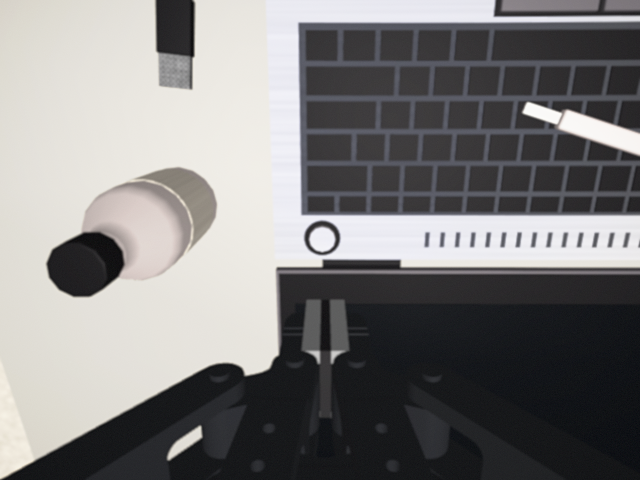

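The wrist view shows the power button at (322,238) against a predicted (321.6,237.7). The pose is good, so I'll go down.

>>> {"method": "servo_tool", "body": {
  "fingers": [0, 0, 0, 0, 0, 0, 0, 0, 0, 0],
  "linear": [
    [0, 0, 0.01],
    [0, 0, 0.025],
    [0, 0, 0.04],
    [0, 0, 0.055],
    [0, 0, 0.065],
    [0, 0, 0.07],
    [0, 0, 0.074],
    [0, 0, 0.076],
    [0, 0, 0.076],
    [0, 0, 0.076]
  ],
  "rotation": [
    [0, 0, 0],
    [0, 0, 0],
    [0, 0, 0],
    [0, 0, 0],
    [0, 0, 0],
    [0, 0, 0],
    [0, 0, 0],
    [0, 0, 0],
    [0, 0, 0],
    [0, 0, 0]
  ]
}}

```text
time: 3.2
tool_pos: [641.8, -126.1, 52.6]
tcp_rot: [-180.0, 0.1, 175.6]
ft_force: [-0.2, 0.1, 0.3]
finger_gap: -0.0
grip_force: 0.0
```

```bash
python3 -c "
from h import *
plan(641.4,-130,42)
"
```

```text
lin [ 0.0001 -0.0039  0.0106] rot [-0.01  0.05  0.2 ] f [-0.25  0.08  0.28] t 3.2
```

>>> {"method": "servo_tool", "body": {
  "fingers": [0, 0, 0, 0, 0, 0, 0],
  "linear": [
    [0, -0.002, 0.002],
    [0, -0.004, 0.004],
    [0, -0.004, 0.006],
    [0, -0.004, 0.008],
    [0, -0.004, 0.009],
    [0, -0.004, 0.009],
    [0, -0.004, 0.009]
  ],
  "rotation": [
    [0, 0, 0],
    [0, 0, 0],
    [0, 0, 0],
    [0, 0, 0],
    [0, 0, 0],
    [0, 0, 0],
    [0, 0, 0]
  ]
}}

```text
time: 3.9
tool_pos: [641.0, -129.9, 43.0]
tcp_rot: [180.0, -0.0, 175.6]
ft_force: [-0.5, 0.0, 0.4]
finger_gap: 0.2
grip_force: 0.0
```

```bash
python3 -c "
from h import *
plan(641.4,-130,42)
s=snap('side','side2');cv2.imwrite('pics/side2c.png',cv2.resize(s['frame'][130:230,230:380,::-1],None,fx=5,fy=5,interpolation=cv2.INTER_CUBIC))
"
```

```text
lin [-0.0004 -0.0001  0.001 ] rot [ 0.   -0.    0.21] f [-0.5   0.03  0.42] t 3.9
```

View pics/side2c.png

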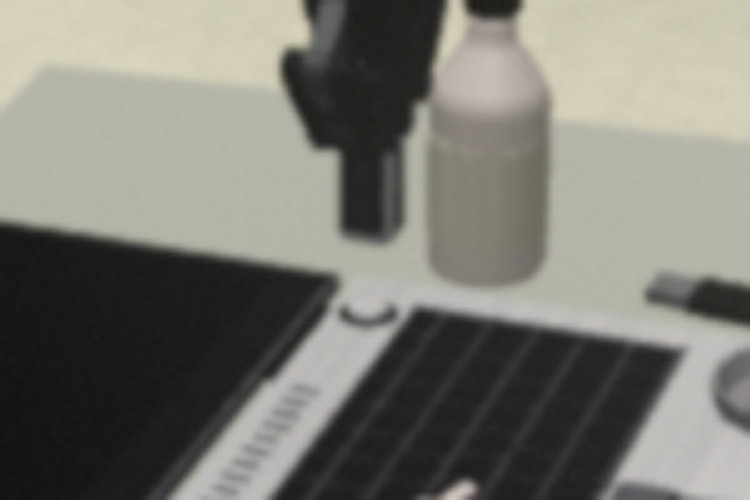

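The side view shows the fingertip at about (303.6,177.6), clearly above the button at (303.6,192). I'll measure the gap.

```bash
python3 -c "
from h import *
s=load('side2')
for z in (10,19,22.5,30,40,50,60): print(z,proj(s,[641,-130,z])[0])
w=snap('wrist','w2');print(r.sense()['tool_pos'])
cv2.imwrite('pics/w2c.png',w['frame'][150:450,170:480,::-1])
"
```

```text
10 [304.35377947 196.00152561]
19 [304.37059586 191.75787727]
22.5 [304.37717581 190.09841349]
30 [304.39135231 186.52500434]
40 [304.41041845 181.72317976]
50 [304.42967467 176.87823901]
60 [304.44912374 171.98961514]
[ 641.11879776 -129.92972178   43.10026676]
```

View pics/w2c.png

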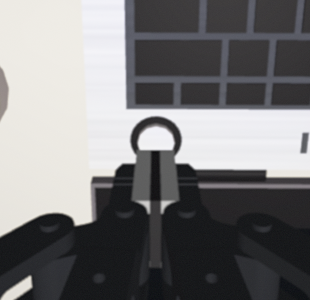

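The wrist view shows the ring at about (325,287), with the tip overlapping its lower edge at about (326,300).

```bash
python3 -c "
from h import *
np.set_printoptions(precision=1,suppress=True)
for n in ('w1','w2'):
  w=load(n);T=np.array(w['camera_from_world']);print(n,'cam at',-T[:3,:3].T@T[:3,3])
  for z in (19,22.5,48,106): print(z,proj(w,[641.4,-130,z])[0])
s=load('w2')
# tip corners in hand frame, tip top edge of fingers
print(ray(s,[(305,300),(347,300)],24),ray(s,[(305,300),(347,300)],48))
"
```

```text
w1 cam at [ 567.2 -122.1  275.9]
19 [321.5 236. ]
22.5 [321.5 237.6]
48 [321.1 250.6]
106 [320.  292.7]
w2 cam at [ 566.7 -124.4  193.4]
19 [325.2 287.8]
22.5 [325.2 291.1]
48 [325.2 318.6]
106 [325.2 429.1]
[[ 644.2 -138.9   24. ]
 [ 645.6 -120.9   24. ]] [[ 633.3 -136.8   48. ]
 [ 634.4 -121.4   48. ]]
```

>>> {"method": "servo_tool", "body": {
  "fingers": [0, 0, 0, 0, 0],
  "linear": [
    [0, 0, 0.001],
    [0, 0, 0.002],
    [0, 0, 0.003],
    [0, 0, 0.003],
    [0, 0, 0.003]
  ],
  "rotation": [
    [0, 0, 0],
    [0, 0, 0],
    [0, 0, 0],
    [0, 0, 0],
    [0, 0, 0]
  ]
}}

```text
time: 4.5
tool_pos: [641.0, -129.9, 39.9]
tcp_rot: [180.0, -0.0, 175.6]
ft_force: [-0.8, -0.4, 1.1]
finger_gap: -0.2
grip_force: 0.0
```

>>> {"method": "servo_tool", "body": {
  "fingers": [0, 0, 0],
  "linear": [
    [0, 0, 0.001],
    [0, 0, 0.0015],
    [0, 0, 0.0015]
  ],
  "rotation": [
    [0, 0, 0],
    [0, 0, 0],
    [0, 0, 0]
  ]
}}

```text
time: 4.8
tool_pos: [641.0, -129.9, 38.4]
tcp_rot: [180.0, -0.0, 175.6]
ft_force: [-0.3, 0.1, 0.1]
finger_gap: 0.2
grip_force: 0.0
```

```bash
python3 -c "
from h import *
s=snap('side','side3');a=s['frame'][150:220,265:345,::-1];b=load('side2')['frame'][150:220,265:345,::-1]
cv2.imwrite('pics/side3c.png',cv2.resize(np.hstack([b,a]),None,fx=5,fy=5,interpolation=cv2.INTER_CUBIC))
print(r.sense()['ft_force'])"
```

```text
[-0.03671387 -0.54381768  0.20746496]
```

View pics/side3c.png

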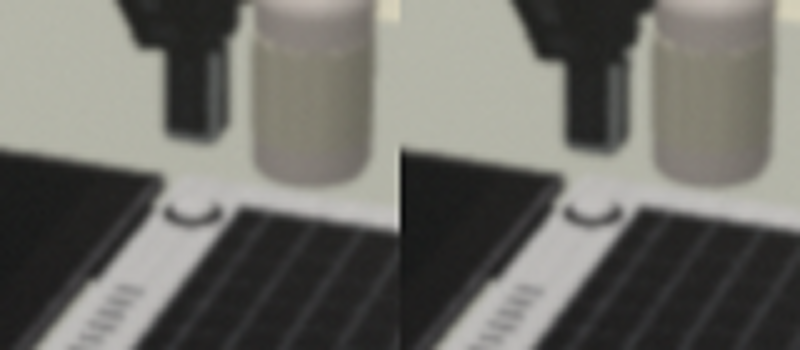

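The right half (TCP at 38.4) still shows a gap of about 12 px between the tip at (595,150) and the button at (592,205). With no contact force either, the tip is about 20 mm higher than nominal. I'll go down in stages, checking force.

>>> {"method": "servo_tool", "body": {
  "fingers": [0, 0, 0, 0, 0, 0, 0],
  "linear": [
    [0, 0, 0.002],
    [0, 0, 0.004],
    [0, 0, 0.006],
    [0, 0, 0.008],
    [0, 0, 0.01],
    [0, 0, 0.01],
    [0, 0, 0.01]
  ],
  "rotation": [
    [0, 0, 0],
    [0, 0, 0],
    [0, 0, 0],
    [0, 0, 0],
    [0, 0, 0],
    [0, 0, 0],
    [0, 0, 0]
  ]
}}

```text
time: 5.55
tool_pos: [641.0, -129.9, 28.4]
tcp_rot: [180.0, -0.0, 175.6]
ft_force: [0.4, 0.1, 0.6]
finger_gap: 0.0
grip_force: 0.0
```

```bash
python3 -c "
from h import *
s=snap('side','side4');w=snap('wrist','w4')
for z in (19,22.5,30): print(proj(s,[641,-130,z])[0],proj(w,[641.4,-130,z])[0])
a=cv2.resize(s['frame'][150:220,265:345,::-1],None,fx=5,fy=5,interpolation=cv2.INTER_CUBIC)
b=cv2.resize(w['frame'][210:385,220:420,::-1],(400,350))
cv2.imwrite('pics/m4.png',np.hstack([a,b]))
print(r.sense()['ft_force'],r.sense()['tool_pos'])"
```

```text
[304.37059586 191.75787727] [325.28894049 302.09693487]
[304.37717581 190.09841349] [325.29294083 305.86283705]
[304.39135231 186.52500434] [325.30206546 314.45081191]
[-0.8181129  -0.83603794  0.11745115] [ 641.14477951 -129.96473753   28.63331745]
```

View pics/m4.png

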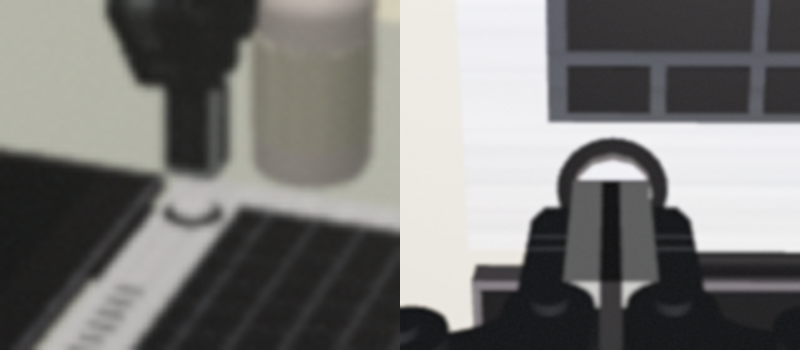

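The side view shows the tip at row ~185 against the button at ~191, so about 12 mm remains. In the wrist view the tip is centred over the ring.

>>> {"method": "servo_tool", "body": {
  "fingers": [0, 0, 0, 0, 0, 0],
  "linear": [
    [0, 0, 0.002],
    [0, 0, 0.004],
    [0, 0, 0.006],
    [0, 0, 0.007],
    [0, 0, 0.007],
    [0, 0, 0.007]
  ],
  "rotation": [
    [0, 0, 0],
    [0, 0, 0],
    [0, 0, 0],
    [0, 0, 0],
    [0, 0, 0],
    [0, 0, 0]
  ]
}}

```text
time: 6.25
tool_pos: [641.0, -129.9, 21.4]
tcp_rot: [180.0, -0.0, 175.6]
ft_force: [0.2, -0.1, 0.6]
finger_gap: 0.1
grip_force: 0.0
```

>>> {"method": "servo_tool", "body": {
  "fingers": [0, 0, 0, 0],
  "linear": [
    [0, 0, 0.001],
    [0, 0, 0.002],
    [0, 0, 0.002],
    [0, 0, 0.002]
  ],
  "rotation": [
    [0, 0, 0],
    [0, 0, 0],
    [0, 0, 0],
    [0, 0, 0]
  ]
}}

```text
time: 6.65
tool_pos: [641.0, -129.9, 19.4]
tcp_rot: [180.0, -0.0, 175.6]
ft_force: [0.3, -0.8, -0.6]
finger_gap: -0.1
grip_force: 0.0
```

>>> {"method": "servo_tool", "body": {
  "fingers": [0, 0, 0, 0],
  "linear": [
    [0, 0, 0.001],
    [0, 0, 0.002],
    [0, 0, 0.002],
    [0, 0, 0.002]
  ],
  "rotation": [
    [0, 0, 0],
    [0, 0, 0],
    [0, 0, 0],
    [0, 0, 0]
  ]
}}

```text
time: 7.05
tool_pos: [641.0, -129.9, 17.4]
tcp_rot: [180.0, -0.0, 175.6]
ft_force: [-0.0, 1.4, -0.5]
finger_gap: 0.2
grip_force: 0.0
```

```bash
python3 -c "
from h import *
s=snap('side','side5');
f=lambda n:load(n)['frame'][150:220,290:320].mean(2)[:,12:17].mean(1).round().astype(int)
for n in ('side2','side3','side4','side5'): print(f(n)[15:50])
print(r.sense()['ft_force'],r.sense()['tool_pos'])"
```

```text
[ 41  42  42  43  42  42  43  42  41  41  44  58  85 120 157 172 175 175
 175 176 181 184 185 185 186 187 183 164 125 101 140 173 183 181 172]
[ 41  41  41  41  41  42  42  42  42  42  42  41  42  54  80 113 152 171
 175 177 181 184 185 186 187 186 182 164 125 100 140 173 183 181 172]
[ 34  34  35  38  39  40  41  41  41  41  42  42  41  41  41  41  40  42
  55  84 123 164 182 185 186 187 183 164 125 100 139 173 183 181 172]
[ 33  33  33  33  33  34  34  34  36  38  39  40  41  40  41  40  40  40
  41  41  40  39  39  48  74 109 149 155 123 100 139 173 184 181 172]
[ 0.62961583 -0.0454002  -0.00771461] [ 641.02269349 -129.96787023   17.48171658]
```

>>> {"method": "servo_tool", "body": {
  "fingers": [0, 0, 0, 0],
  "linear": [
    [0, 0, 0.001],
    [0, 0, 0.002],
    [0, 0, 0.002],
    [0, 0, 0.002]
  ],
  "rotation": [
    [0, 0, 0],
    [0, 0, 0],
    [0, 0, 0],
    [0, 0, 0]
  ]
}}

```text
time: 7.5
tool_pos: [641.0, -129.9, 15.4]
tcp_rot: [180.0, -0.0, 175.6]
ft_force: [0.2, 0.1, 0.6]
finger_gap: 0.0
grip_force: 0.0
```

>>> {"method": "servo_tool", "body": {
  "fingers": [0, 0, 0, 0],
  "linear": [
    [0, 0, 0.001],
    [0, 0, 0.0015],
    [0, 0, 0.0015],
    [0, 0, 0.0015]
  ],
  "rotation": [
    [0, 0, 0],
    [0, 0, 0],
    [0, 0, 0],
    [0, 0, 0]
  ]
}}

```text
time: 7.9
tool_pos: [641.1, -130.0, 14.1]
tcp_rot: [-180.0, 0.0, 175.6]
ft_force: [0.5, -0.1, 0.7]
finger_gap: 0.3
grip_force: 0.5
```

>>> {"method": "servo_tool", "body": {
  "fingers": [0, 0, 0, 0],
  "linear": [
    [0, 0, 0.0005],
    [0, 0, 0.001],
    [0, 0, 0.001],
    [0, 0, 0.001]
  ],
  "rotation": [
    [0, 0, 0],
    [0, 0, 0],
    [0, 0, 0],
    [0, 0, 0]
  ]
}}

```text
time: 8.3
tool_pos: [641.1, -130.0, 13.1]
tcp_rot: [-180.0, 0.0, 175.6]
ft_force: [-1.1, -0.5, 3.4]
finger_gap: 0.0
grip_force: 1.5
```

>>> {"method": "servo_tool", "body": {
  "fingers": [0, 0, 0, 0],
  "linear": [
    [0, 0, 0.0004],
    [0, 0, 0.0008],
    [0, 0, 0.0008],
    [0, 0, 0.0008]
  ],
  "rotation": [
    [0, 0, 0],
    [0, 0, 0],
    [0, 0, 0],
    [0, 0, 0]
  ]
}}

```text
time: 8.7
tool_pos: [641.1, -130.0, 12.3]
tcp_rot: [-180.0, 0.0, 175.6]
ft_force: [-0.4, 0.0, 4.1]
finger_gap: -0.2
grip_force: 2.3
```

>>> {"method": "servo_tool", "body": {
  "fingers": [0, 0, 0, 0, 0, 0, 0, 0, 0, 0],
  "linear": [
    [0, 0, -0.008],
    [0, 0, -0.025],
    [0, 0, -0.05],
    [0.02, 0.015, -0.06],
    [0.05, 0.039, -0.06],
    [0.085, 0.066, -0.06],
    [0.12, 0.093, -0.06],
    [0.155, 0.12, -0.06],
    [0.18, 0.14, -0.06],
    [0.189, 0.147, -0.06]
  ],
  "rotation": [
    [0, 0, 0],
    [0, 0, 0],
    [0, 0, 0],
    [0, 0, 0],
    [0, 0, 0],
    [0, 0, 0],
    [0, 0, 0],
    [0, 0, 0],
    [0, 0, 0],
    [0, 0, 0]
  ]
}}

```text
time: 9.7
tool_pos: [462.0, 32.8, 72.8]
tcp_rot: [180.0, -0.0, 175.7]
ft_force: [-0.4, 0.1, -0.4]
finger_gap: -0.0
grip_force: 0.0
```

>>> {"method": "servo_tool", "body": {
  "fingers": [0, 0, 0, 0, 0, 0, 0, 0],
  "linear": [
    [0, 0, 0.005],
    [0, 0, 0.015],
    [0, 0, 0.025],
    [0, 0, 0.035],
    [0, 0, 0.043],
    [0, 0, 0.048],
    [0, 0, 0.05],
    [0, 0, 0.05]
  ],
  "rotation": [
    [0, 0, 0],
    [0, 0, 0],
    [0, 0, 0],
    [0, 0, 0],
    [0, 0, 0],
    [0, 0, 0],
    [0, 0, 0],
    [0, 0, 0]
  ]
}}

```text
time: 10.5
tool_pos: [463.7, 31.0, 21.8]
tcp_rot: [-180.0, -0.0, 175.6]
ft_force: [-0.1, 0.8, 0.3]
finger_gap: -0.2
grip_force: 0.0
```

```bash
python3 -c "
from h import *
plan(463.8,31,11)
w=snap('wrist','w6'); 
cv2.imwrite('pics/w6.png',w['frame'][:,:,::-1])
O=np.array([550.6,12.8,0]);t=np.radians(-4.6);ex=np.array([np.cos(t),np.sin(t),0]);ey=np.array([-np.sin(t),np.cos(t),0])
W=lambda x,y,z:O+x*ex+y*ey+[0,0,z]
for p in [(-106,65.2,19),(-106,-42.8,19),(-44,65.2,19),(-33,38.2,22.5)]: print(proj(w,W(*p)))
"
```

```text
lin [-0.0001 -0.      0.0108] rot [-0.   -0.04  0.2 ] f [-0.13  0.82  0.25] t 10.5
[[468.13348769 266.34597143]]
[[182.86282106 265.11613564]]
[[453.37150434 404.9983685 ]]
[[389.02234687 432.3207058 ]]
```

View pics/w6.png

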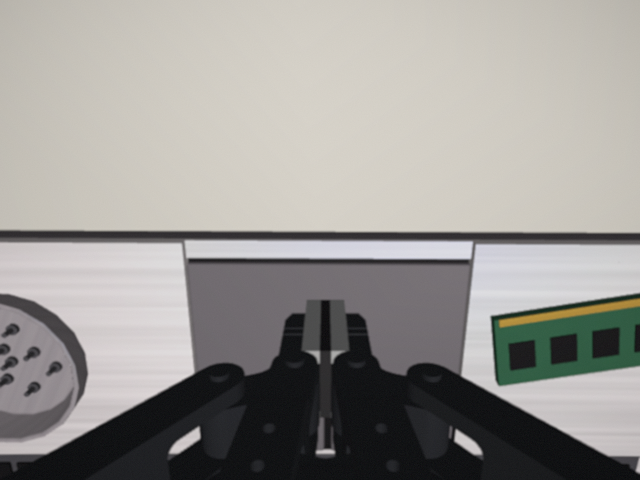

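The touchpad front edge is at row ~262 (columns 188–470), and the tip is centred at 326. The bars stay clear behind it. I'll shift 1.5 mm frontward and go down.

>>> {"method": "servo_tool", "body": {
  "fingers": [0, 0, 0, 0, 0, 0, 0, 0],
  "linear": [
    [0.0015, 0, 0.002],
    [0.0015, 0, 0.004],
    [0.0015, 0, 0.006],
    [0.0015, 0, 0.008],
    [0.0015, 0, 0.0095],
    [0.0015, 0, 0.0105],
    [0.0015, 0, 0.0105],
    [0.0015, 0, 0.0105]
  ],
  "rotation": [
    [0, 0, 0],
    [0, 0, 0],
    [0, 0, 0],
    [0, 0, 0],
    [0, 0, 0],
    [0, 0, 0],
    [0, 0, 0],
    [0, 0, 0]
  ]
}}

```text
time: 11.35
tool_pos: [462.4, 31.2, 11.7]
tcp_rot: [180.0, -0.0, 175.6]
ft_force: [0.4, 0.1, 0.8]
finger_gap: -0.2
grip_force: 0.0
```

>>> {"method": "servo_tool", "body": {
  "fingers": [0, 0, 0, 0],
  "linear": [
    [0, 0, 0.0005],
    [0, 0, 0.001],
    [0, 0, 0.001],
    [0, 0, 0.001]
  ],
  "rotation": [
    [0, 0, 0],
    [0, 0, 0],
    [0, 0, 0],
    [0, 0, 0]
  ]
}}

```text
time: 11.75
tool_pos: [462.4, 31.2, 10.8]
tcp_rot: [180.0, 0.0, 175.6]
ft_force: [-0.2, 0.6, 0.7]
finger_gap: 0.3
grip_force: 0.3
```

Contact is starting.

>>> {"method": "servo_tool", "body": {
  "fingers": [0, 0, 0, 0],
  "linear": [
    [0, 0, 0.0005],
    [0, 0, 0.001],
    [0, 0, 0.001],
    [0, 0, 0.001]
  ],
  "rotation": [
    [0, 0, 0],
    [0, 0, 0],
    [0, 0, 0],
    [0, 0, 0]
  ]
}}

```text
time: 12.15
tool_pos: [462.5, 31.2, 9.9]
tcp_rot: [180.0, 0.0, 175.6]
ft_force: [-1.2, 0.3, 4.9]
finger_gap: -0.0
grip_force: 2.3
```

>>> {"method": "servo_tool", "body": {
  "fingers": [0, 0, 0, 0],
  "linear": [
    [0, 0, 0.0004],
    [0, 0, 0.0007],
    [0, 0, 0.0007],
    [0, 0, 0.0007]
  ],
  "rotation": [
    [0, 0, 0],
    [0, 0, 0],
    [0, 0, 0],
    [0, 0, 0]
  ]
}}

```text
time: 12.55
tool_pos: [462.5, 31.2, 9.3]
tcp_rot: [-180.0, 0.0, 175.6]
ft_force: [-2.0, -0.6, 6.1]
finger_gap: 0.0
grip_force: 3.4
```

>>> {"method": "servo_tool", "body": {
  "fingers": [0, 0, 0, 0, 0, 0, 0, 0, 0, 0],
  "linear": [
    [0, 0, -0.005],
    [0, 0, -0.015],
    [0, 0, -0.025],
    [-0.015, 0.007, -0.025],
    [-0.035, 0.017, -0.025],
    [-0.05, 0.024, -0.025],
    [-0.0563, 0.027, -0.025],
    [-0.0563, 0.027, -0.02],
    [-0.0563, 0.027, -0.015],
    [-0.0563, 0.027, -0.012]
  ],
  "rotation": [
    [0, 0, 0],
    [0, 0, 0],
    [0, 0, 0],
    [0, 0, 0],
    [0, 0, 0],
    [0, 0, 0],
    [0, 0, 0],
    [0, 0, 0],
    [0, 0, 0],
    [0, 0, 0]
  ]
}}

```text
time: 13.55
tool_pos: [519.2, 53.6, 20.0]
tcp_rot: [-180.0, -0.1, 175.6]
ft_force: [-1.2, 0.2, -0.3]
finger_gap: -0.0
grip_force: 0.0
```

```bash
python3 -c "
from h import *
plan(520.7,53.8,14.5)
w=snap('wrist','w7'); 
cv2.imwrite('pics/w7.png',w['frame'][:,:,::-1])
"
```

```text
lin [-0.0015  0.0004  0.0055] rot [-0.02 -0.1   0.2 ] f [-1.22  0.23 -0.3 ] t 13.55
```

View pics/w7.png

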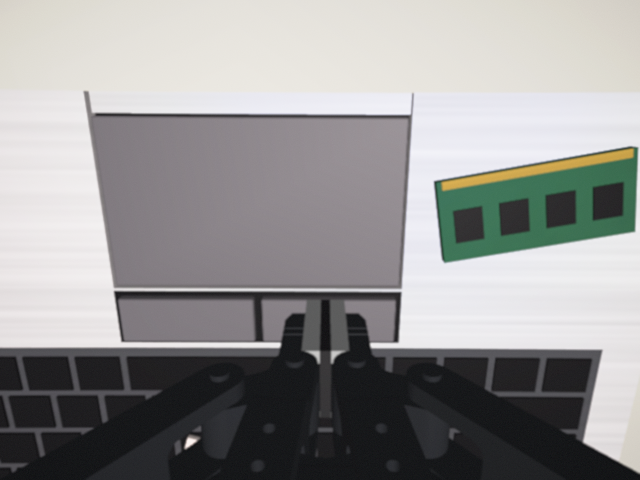

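The left bar spans columns 262–397 and rows 293–342. The tip is at column 326 with its front edge at row 300, so it is inside the bar and clear of the touchpad.

>>> {"method": "servo_tool", "body": {
  "fingers": [0, 0, 0, 0, 0, 0],
  "linear": [
    [0, 0, 0.002],
    [0, 0, 0.004],
    [0, 0, 0.006],
    [0, 0, 0.0065],
    [0, 0, 0.0065],
    [0, 0, 0.0065]
  ],
  "rotation": [
    [0, 0, 0],
    [0, 0, 0],
    [0, 0, 0],
    [0, 0, 0],
    [0, 0, 0],
    [0, 0, 0]
  ]
}}

```text
time: 14.2
tool_pos: [520.7, 53.8, 14.6]
tcp_rot: [-180.0, 0.0, 175.6]
ft_force: [-0.4, -0.7, 1.3]
finger_gap: 0.1
grip_force: 0.0
```

>>> {"method": "servo_tool", "body": {
  "fingers": [0, 0, 0, 0],
  "linear": [
    [0, 0, 0.0005],
    [0, 0, 0.001],
    [0, 0, 0.001],
    [0, 0, 0.001]
  ],
  "rotation": [
    [0, 0, 0],
    [0, 0, 0],
    [0, 0, 0],
    [0, 0, 0]
  ]
}}

```text
time: 14.6
tool_pos: [520.8, 53.8, 13.7]
tcp_rot: [180.0, 0.0, 175.6]
ft_force: [0.9, 0.1, 2.4]
finger_gap: -0.1
grip_force: 1.0
```

>>> {"method": "servo_tool", "body": {
  "fingers": [0, 0, 0, 0],
  "linear": [
    [0, 0, 0.0006],
    [0, 0, 0.0013],
    [0, 0, 0.0013],
    [0, 0, 0.0013]
  ],
  "rotation": [
    [0, 0, 0],
    [0, 0, 0],
    [0, 0, 0],
    [0, 0, 0]
  ]
}}

```text
time: 15.0
tool_pos: [520.8, 53.8, 12.4]
tcp_rot: [180.0, 0.0, 175.6]
ft_force: [-0.7, 1.2, 4.3]
finger_gap: -0.2
grip_force: 2.2
```

>>> {"method": "servo_tool", "body": {
  "fingers": [0, 0, 0, 0, 0, 0, 0, 0, 0, 0],
  "linear": [
    [0, 0, -0.005],
    [0, 0, -0.015],
    [0, 0, -0.02],
    [0, -0.02, -0.02],
    [0, -0.04, -0.02],
    [0, -0.0542, -0.02],
    [0, -0.0542, -0.02],
    [0, -0.0542, -0.015],
    [0, -0.0542, -0.009],
    [0, -0.0542, -0.006]
  ],
  "rotation": [
    [0, 0, 0],
    [0, 0, 0],
    [0, 0, 0],
    [0, 0, 0],
    [0, 0, 0],
    [0, 0, 0],
    [0, 0, 0],
    [0, 0, 0],
    [0, 0, 0],
    [0, 0, 0]
  ]
}}

```text
time: 16.0
tool_pos: [515.8, 0.4, 17.1]
tcp_rot: [180.0, -0.1, 175.6]
ft_force: [-0.6, 1.5, -0.9]
finger_gap: 0.1
grip_force: 0.0
```

>>> {"method": "servo_tool", "body": {
  "fingers": [0, 0, 0, 0, 0],
  "linear": [
    [0, 0, 0.001],
    [0, 0, 0.002],
    [0, 0, 0.003],
    [0, 0, 0.003],
    [0, 0, 0.003]
  ],
  "rotation": [
    [0, 0, 0],
    [0, 0, 0],
    [0, 0, 0],
    [0, 0, 0],
    [0, 0, 0]
  ]
}}

```text
time: 16.5
tool_pos: [516.5, -0.2, 15.3]
tcp_rot: [-180.0, 0.0, 175.6]
ft_force: [0.0, -0.8, 0.6]
finger_gap: 0.1
grip_force: 0.0
```

>>> {"method": "servo_tool", "body": {
  "fingers": [0, 0, 0, 0],
  "linear": [
    [0, 0, 0.0007],
    [0, 0, 0.0015],
    [0, 0, 0.0015],
    [0, 0, 0.0015]
  ],
  "rotation": [
    [0, 0, 0],
    [0, 0, 0],
    [0, 0, 0],
    [0, 0, 0]
  ]
}}

```text
time: 16.9
tool_pos: [516.6, -0.3, 13.9]
tcp_rot: [-180.0, 0.0, 175.6]
ft_force: [0.5, 0.5, 1.1]
finger_gap: -0.0
grip_force: 0.7
```

>>> {"method": "servo_tool", "body": {
  "fingers": [0, 0, 0, 0],
  "linear": [
    [0, 0, 0.0007],
    [0, 0, 0.0015],
    [0, 0, 0.0015],
    [0, 0, 0.0015]
  ],
  "rotation": [
    [0, 0, 0],
    [0, 0, 0],
    [0, 0, 0],
    [0, 0, 0]
  ]
}}

```text
time: 17.3
tool_pos: [516.6, -0.3, 12.4]
tcp_rot: [-180.0, 0.0, 175.6]
ft_force: [-0.2, 0.1, 5.6]
finger_gap: -0.4
grip_force: 2.2
```

Pressed. Now I'll lift the hand clear.

>>> {"method": "servo_tool", "body": {
  "fingers": [0, 0, 0, 0, 0, 0, 0, 0],
  "linear": [
    [0, 0, -0.008],
    [0, 0, -0.03],
    [0, 0, -0.06],
    [0, 0, -0.1],
    [0, 0, -0.13],
    [0, 0, -0.15],
    [0, 0, -0.15],
    [0, 0, -0.15]
  ],
  "rotation": [
    [0, 0, 0],
    [0, 0, 0],
    [0, 0, 0],
    [0, 0, 0],
    [0, 0, 0],
    [0, 0, 0],
    [0, 0, 0],
    [0, 0, 0]
  ]
}}

```text
time: 18.1
tool_pos: [516.3, -0.2, 162.1]
tcp_rot: [180.0, 0.0, 175.6]
ft_force: [-0.5, -0.1, -0.8]
finger_gap: -0.0
grip_force: 0.0
```

```bash
python3 -c "
from h import *
s=snap('side','end');d=cv2.absdiff(s['frame'],load('side1')['frame']).max(2)>40
print('changed px below arm',np.argwhere(d).min(0),np.argwhere(d).max(0),d[240:].sum(),r.sense()['tool_pos'])
print(r.hand_in())"
```

```text
changed px below arm [  0 337] [153 398] 0 [ 5.15629504e+02 -1.27012835e-01  1.61003334e+02]
the job is handed in; nothing more can be done
None
```

I pressed the power button, touchpad, left and right mouse buttons in order, lifting clear after each, and handed the job in at about 18 s; presses were judged from contact force and travel (about 4–6 N each), the final side view shows nothing moved, and no verdict came back.

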